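Fit the ink grinder's rotor and spin it round by hand

ROBOT

A 6-joint arm with a two-finger parallel gripper is mounted at the origin on the work surface. World frame = base frame: x ahead of the robot, y to its left, z up, the work surface at z = 0. Lengths are in m, angles in rad, forces in N, time in s.
With the tool pointing down it reaches from about 0.275 to 0.85 m from the base axis. Payload 19 kg.
Tool frame: the origin (TCP) lies between the finger pads; the fingertips stand r.tips_ahead ahead of it and the grasp point (between the pads) lies 2 mm behind it (r.tips_ahead is the distance from the TCP to the fingertips, in m); z points along the fingers, y is the line along which they close (so a half turn about z gives the same grasp; the last joint's range is limited). The gripper opens to 85 mm and grips with 20 to 120 N. Pads are 22 mm wide; open, the fingers measure 114 mm over their backs; the gripper's body (76 mm by 85 mm) begins 54 mm behind the grasp point. The pads swing forward as they close: fully open they stand 13 mm farther back than shut.
Start: joints at [1, 0.15, 1.437, -0, 1.554, -0.134], TCP at [0.243, 0.521, 0.248] pointing down, gripper open.
Joint ranges: [-2.8, 2.8], [-0.68, 2.1], [0.12, 2.68], [-1.39, 4.53], [0.16, 2.79], [-2.81, 2.81]. Speed limits (rad/s): [1.89, 1.89, 2.22, 3.01, 3.01, 3.01].

INTERFACE

Orientations are given as a 3x3 rotation matrix whose columns are the frame's x, y, z axes.
In Python, from station import r, camera, find_in, cut_out, pinpoint gives the robot as it stands.
- The arm moves only by the shell command python3 -m inch 'ROWS' [FORCE]. ROWS is JSON, a list of rows, each an object with "grip": the finger opening in mm, from 0 to 85.4; "xyz": the shift along the tool's x, y, z in mm, a list of three; "twist": the turn about the tool's z in degrees. A call has exactly 5 rows; each row is the pose to reach, as a shift and turn from the pose commanded when the call began, along the tool's axes at that moment; what a row does not reach only later rows make up. A row lasts 1/8 s, in which the tool goes at most 62.5 mm and 10.7 degrees, less where a joint would pass 70% of its speed; a pose out of reach is approached as far as the arm can. A call with a gripper value outside its range is refused whole. The fingers move at their own pace and stop on an object; FORCE is the grip in N (left out, the last holds). Time passes only in rows, so rows that repeat a pose let the fingers close, or fill a call up. It gives the time, the measured TCP pose, the force, the opening and the grip force at its end, in the units of the state.
- r.get_obs(): the state, without advancing time (a new reading comes with each control period).
- camera(name): name is "scene" or "top" or "wrist"; returns a dict with "image" (384x512x3 uint8, red, green, blue), "z_map" (384x512 float32, m along the optical axis (not along the pixel's ray), 0 where there is no reading), "fx", "fy", "cx", "cy" (pixels), "xyz" and "attitude" of the camera in the world; the wrist camera has in their place "tool_from_camera" (4x4, takes a point from camera to tool coordinates, whose origin is the TCP and whose axes are the flange's). Camera axes: x right, y down, z forward; pixel columns grow to the right and rows downward; lengths in m; the calibration is good to about 2 mm. A picture is of the moment at which its call begins: read the wrist's pose just before it.
- r.close_job(): hands the job in; it is judged then, once.
Trained networks look in a picture, given as the dict that the camera call returned (one of the last four; its "shot" number tells which), for a name from the list of things; names that differ only in an ending like _2 or _b are one class to them, and where a whole thing is asked for, a point or a joint stands for the part that bears it (a point fixed in the world has none). Each returns a list of dicts, best first, with "p" (0 to 1); they miss things now and then, are a little off and sometimes report something else, mostly with a low value. They report only what shows in the picture. A call takes as long as a camera call. They do not tell look-alikes from the thing itself.
- find_in(label, picture): "location" ([x, y, z] in m, in world coordinates, good to about 4 mm: the middle of the surface that is visible of it).
- cut_out(label, picture): "mask" (384x512 bool, what is visible of it).
- pinpoint(label, picture): "location" ([x, y, z] in m, in world coordinates, good to about 4 mm: a listed point, or the origin of a listed thing).
The state is a dict: "t": time; "joint_positions": joint angles; "qvel": joint speeds; "tau": joint torques, N m; "eef_pos": TCP position; "eef_rot": TCP orientation; "wrist_force": force on the tool from outside, world axes, zero at the start; "moment": the same for the moment, N m; "gripper_width": opening from 0.0 (shut) to 1.0 (fully open); "grip_force": force on a finger pad.
Only numpy, scipy, OpenCV 4.12 (cv2) and the standard library are available. Lean on these libraries where they do the work, as an engineer would, in place of code of your own. Each camera call takes 0.05 s, during which the arm holds its last target. There are 200 camera calls.

TASK

Put the ink grinder's rotor on the machine's spindle, pressing only lightly while you turn it to feel for the drive bar, until it drops fully home. Then check that it runs free: push it round by hand, either way, until the spindle has gone round with it by at least one full turn from where it stood, and leave it seated and at rest. Never force or slam the rotor on the machine, and leave everything else on the table where it is.

Things in the scene. Friction and masses are not known exactly. Their poses are not given: they have to be found in the camera images.
- rotor: Loose aluminium rotor, about 0.55 kg, standing on the table, axis (z) upright. Origin: centre of the foot's underside. Heights over it in mm: 0-10 foot, 44 x 44; 10-18 disc, diameter 148; 18-54 hub, a block 30 along x, 24 along y, gripped across its flat y faces; 18-52 two round posts, diameter 18, centred 62 from the axis at +x and -x. Bore from below: 15 square, 40 deep.
- foot (a point): the rotor's origin again: centre of the underside of its foot. The foot is cut by a cross of two open slots, 11 mm wide and 10 mm deep, one along the rotor's x and one along its y, so that it fits over the machine's drive bar at every quarter turn, with about 7 degrees of play either way.
- hub_top (a point): centre of the top of the rotor's hub, 54 mm above the rotor's origin
- post_a (a point): centre of the top of the post on the rotor's +x side, a sleeve that rolls freely on its pin; by either post the seated rotor can be pushed round with closed fingers
- post_b (a point): centre of the top of the post on the rotor's -x side, like the other
- machine: Ink-grinding machine, fixed to the table: white base 180 x 180 x 40 mm high, on it a round dark slate pan, outer diameter 160, rim at 54 high, and in its middle the upright spindle. Origin: centre of its underside. The seated rotor's disc clears the pan's rim by 12 mm. More than 40 N between the rotor and the machine does damage.
- seat (a point): Centre of the top of the spindle's flange (diameter 52 mm), 56 above the table: the rotor's foot rests here when fully home. The spindle, diameter 12, stands up 34 from here, end rounded. The drive bar, 42 long, 7 wide, 8 high, lies across the flange and turns with the spindle. With the slots off the bar, the foot stops 8 mm high; up to an eighth of a turn either way lets it drop.
- shaft (a joint): turn of the spindle in rad from its start (0), positive anticlockwise from above, endless here. Where the drive bar points at the start differs each time and no reading gives it. The spindle stays where it is left and takes 0.10 N m to turn (under 2 N at a post): pressed on the bar with more than about 6 N, the rotor may drag it round instead of sliding over the bar.
- seal_1: bystander, leave alone: stone seal block lying flat, 60 x 22 x 22 (mm); origin at the centre of its underside
- seal_2: bystander, leave alone: stone seal block lying flat, 50 x 18 x 18 (mm); origin at the centre of its underside
- ink_bottle_1: bystander, leave alone: grey ink bottle, diameter 68, 150 high (mm); origin at the centre of its underside
- ink_bottle_2: bystander, leave alone: grey ink bottle, diameter 68, 150 high (mm); origin at the centre of its underside
- stone_dish: bystander, leave alone: shallow dark stone dish, diameter 110, 25 high (mm); origin at the centre of its underside
- brocade_box: bystander, leave alone: closed box, 100 x 140 x 50 high (mm); origin at the centre of its underside
- glass_jar: bystander, leave alone: lidded glass jar, diameter 70, 90 high (mm); origin at the centre of its underside
Mind the look-alikes: they are no part of the job. Of the things like the rotor, leave any that is blue or orange; of the rest the smaller one is meant.

How it is judged:
By the outcome, as a careful person would: the job done as asked, in the order asked, and still so for the second after the job is handed in, with the robot touching nothing.
It also fails if it takes over 72 s, if anything falls off the work surface, if the arm or the gripper's body presses on something with over 40 N, if the wrist force passes 120 N, or if a joint passes its speed limit or range.

## Working session

There is one attempt and no reset: what is moved stays moved. The work goes in short steps, Python scripts to look and compute and a shell command to move; the robot and the scene stay as the last step left them, time stands still between calls to the robot, and variables do not carry over. Pictures are saved under pics/ and viewed, at most 10 in all, crops included, and the job is handed in when it is done.

```bash
ls; mkdir -p pics; cat > h.py <<'E'
import numpy as np, cv2
from station import r, camera, find_in, cut_out, pinpoint
def save(p,n,crop=None,k=1):
    im=p["image"][:,:,::-1]
    if crop: im=im[crop[1]:crop[3],crop[0]:crop[2]]
    cv2.imwrite("pics/"+n,cv2.resize(im,None,fx=k,fy=k,interpolation=cv2.INTER_CUBIC))
def px(p,w):
    R=np.array(p["attitude"]);c=R.T@(np.array(w)-p["xyz"])
    return np.round([p["cx"]+p["fx"]*c[0]/c[2],p["cy"]+p["fy"]*c[1]/c[2]])
def cloud(p):
    v,u=np.mgrid[:384,:512];z=p["z_map"]
    c=np.stack([(u-p["cx"])/p["fx"]*z,(v-p["cy"])/p["fy"]*z,z],-1)
    return c@np.array(p["attitude"]).T+p["xyz"]
E
python3 - <<'E'
from h import *
s=r.get_obs();print(s["eef_rot"],s["wrist_force"],r.tips_ahead)
t=camera("top");save(t,"top.png",k=1.5)
print(t["xyz"],t["attitude"])
for l in ["rotor","machine","hub_top","post_a","seat","foot"]:
    for d in pinpoint(l,t)[:5]: print(l,round(d["p"],2),np.round(d["location"],3),px(t,d["location"]))
c=camera("scene");save(c,"scene.png",k=1.5)
for l in ["rotor","machine","hub_top","post_a","seat"]:
    for d in pinpoint(l,c)[:5]: print(l,round(d["p"],2),np.round(d["location"],3),px(c,d["location"]))
E
```

```text
pics
[[-9.06101095e-01  4.23060751e-01 -6.37067997e-04]
 [ 4.23061199e-01  9.06100589e-01 -9.72472340e-04]
 [ 1.65832808e-04 -1.15067700e-03 -9.99999324e-01]] [-0.0871025   0.14992184 -0.2232218 ] 0.017
[0.37775306 0.00203923 1.37540676] [[ 0.00548377 -0.99375375  0.11146035]
 [-0.9998723  -0.00712212 -0.01430616]
 [ 0.01501063 -0.11136767 -0.9936659 ]]
rotor 0.96 [ 0.255  0.464 -0.001] [100. 278.]
rotor 0.85 [0.521 0.185 0.   ] [191. 194.]
rotor 0.64 [ 0.298  0.248 -0.001] [169. 265.]
rotor 0.6 [ 0.301 -0.163  0.   ] [300. 264.]
machine 0.66 [ 0.572 -0.192  0.002] [308. 179.]
hub_top 0.94 [0.293 0.252 0.076] [163. 268.]
hub_top 0.8 [ 0.301 -0.166  0.078] [304. 266.]
hub_top 0.75 [0.524 0.187 0.051] [188. 192.]
hub_top 0.73 [0.255 0.466 0.052] [ 93. 280.]
post_a 0.93 [0.206 0.425 0.055] [106. 296.]
post_a 0.91 [0.339 0.168 0.078] [192. 252.]
post_a 0.9 [ 0.31  -0.076  0.074] [273. 262.]
post_a 0.75 [0.529 0.125 0.051] [208. 190.]
post_a 0.73 [0.296 0.506 0.051] [ 81. 266.]
seat 0.79 [ 0.566 -0.19   0.055] [310. 179.]
foot 0.94 [0.294 0.248 0.002] [169. 266.]
foot 0.89 [0.521 0.188 0.   ] [190. 195.]
foot 0.83 [0.258 0.466 0.002] [ 99. 277.]
foot 0.78 [ 0.302 -0.164 -0.001] [300. 264.]
rotor 0.8 [0.297 0.244 0.001] [349. 216.]
rotor 0.78 [ 0.52   0.187 -0.   ] [289. 238.]
rotor 0.69 [ 0.252  0.464 -0.001] [416. 247.]
rotor 0.66 [ 0.299 -0.166  0.   ] [263. 163.]
machine 0.91 [ 0.57  -0.188 -0.002] [202. 188.]
machine 0.56 [ 0.551 -0.462 -0.002] [165. 154.]
hub_top 0.92 [0.524 0.185 0.055] [288. 225.]
hub_top 0.85 [0.252 0.465 0.054] [421. 233.]
hub_top 0.8 [0.291 0.247 0.078] [354. 197.]
hub_top 0.76 [ 0.3   -0.166  0.079] [263. 145.]
post_a 0.96 [0.34  0.17  0.076] [325. 193.]
post_a 0.9 [0.208 0.427 0.052] [417. 221.]
post_a 0.85 [ 0.313 -0.079  0.075] [277. 157.]
post_a 0.83 [0.306 0.505 0.05 ] [423. 251.]
post_a 0.75 [0.517 0.251 0.054] [306. 236.]
seat 0.85 [ 0.57  -0.19   0.055] [201. 175.]
```

View pics/top.png

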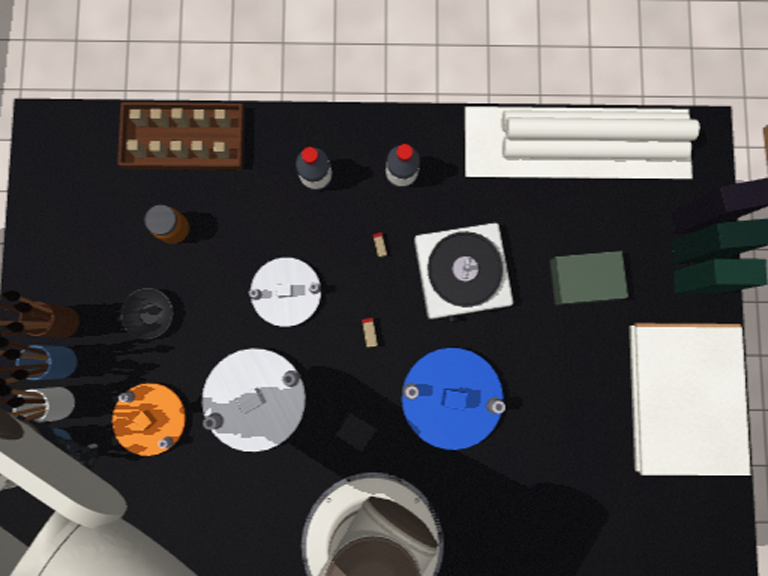

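View pics/scene.png

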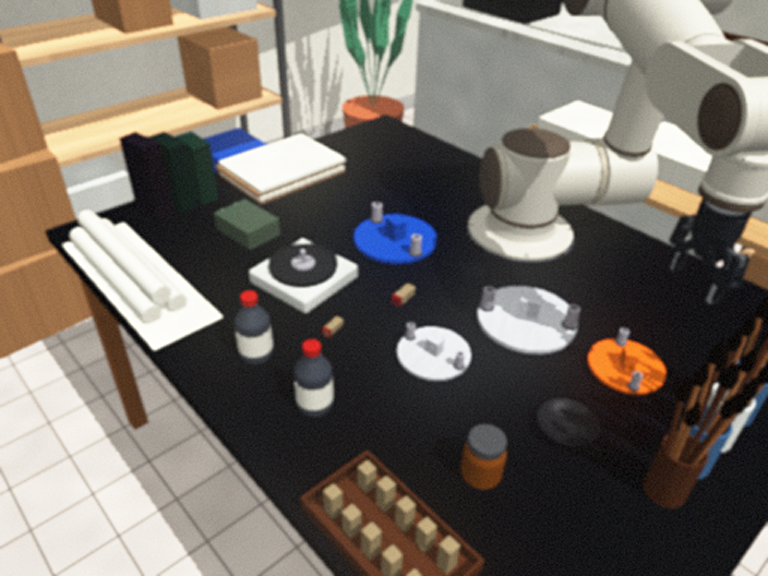

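Top view candidates: orange at (149,419), large silver at (253,400), blue at (452,398) and small silver at (286,291). Blue and orange are excluded and the smaller silver one is meant, so I choose (286,291), which is world (0.522, 0.186). The machine is at (465,268).

```bash
cat >> h.py <<'E'
def go(xyz,yaw):  # tool shift (mm) and twist (deg) to bring TCP to xyz with tool y axis at yaw deg (mod 180)
    s=r.get_obs();R=np.array(s["eef_rot"]);d=R.T@(np.array(xyz)-s["eef_pos"])*1000
    y=np.degrees(np.arctan2(R[1,1],R[0,1]));tw=-((yaw-y+90)%180-90)
    print("t",round(s["t"],2),"tcp",np.round(s["eef_pos"],4),"yaw",round(y,2),"shift",np.round(d,1),"twist",round(tw,2),"F",np.round(s["wrist_force"],1),"q6",round(s["joint_positions"][5],2),"w",round(s["gripper_width"],3))
E
python3 - <<'E'
from h import *
t=camera("top");save(t,"crop.png",(150,150,350,320),4)
W=cloud(t);d=np.linalg.norm(W[:,:,:2]-[.522,.186],axis=2)
for lo,hi,a,b in [(.010,.024,0,.085),(.044,.062,.04,.085),(.044,.062,0,.03)]:
    m=(d<b)&(d>=a)&(W[:,:,2]>lo)&(W[:,:,2]<hi);P=W[m];print(len(P),P.mean(0),P.min(0),P.max(0))
    if a>0:
        A=P[P[:,1]>.186].mean(0);B=P[P[:,1]<.186].mean(0);print(A,B,(A+B)/2,np.linalg.norm(A-B),np.degrees(np.arctan2(*(A-B)[1::-1])))
go([.522,.186,.17],5)
E
```

```text
1494 [0.51937253 0.18417225 0.01770456] [0.44731915 0.11266315 0.01005271] [0.59198697 0.25670128 0.02398528]
51 [0.52002928 0.18481558 0.05050307] [0.50700822 0.11623105 0.04445582] [0.53353365 0.25345678 0.05764026]
[0.5135367  0.24477278 0.05059791] [0.52678156 0.1224601  0.05040444] [0.52015913 0.18361644 0.05050117] 0.12302786122092171 96.18030105060015
81 [0.51997879 0.1839254  0.05299767] [0.50765138 0.16863224 0.04424337] [0.53262611 0.20027735 0.06063323]
t 0.7 tcp [0.2432 0.521  0.2483] yaw 64.97 shift [-394.3 -185.6   78.3] twist 59.97 F [ 0.1 -0.6  0.8] q6 -0.13 w 0.996
```

View pics/crop.png

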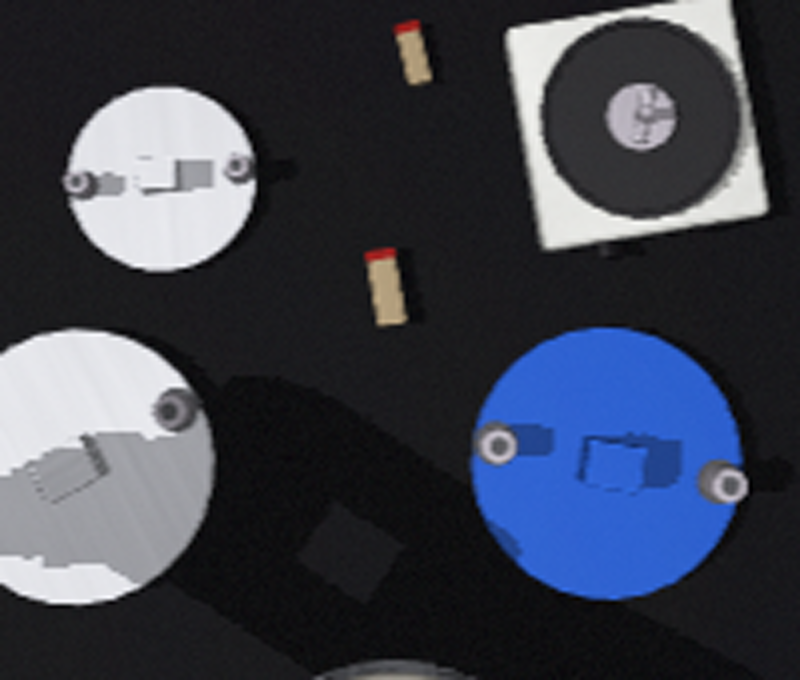

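The crop shows the small silver rotor with its posts at crop (78,183) and (237,166). Its disc measures 147 mm across and the posts are 123 mm apart, so it matches. I move above it.

```bash
python3 -m inch '[{"grip":85,"xyz":[-50,-24,0],"twist":8},{"grip":85,"xyz":[-100,-48,0],"twist":16},{"grip":85,"xyz":[-150,-72,0],"twist":26},{"grip":85,"xyz":[-200,-96,0],"twist":36},{"grip":85,"xyz":[-250,-120,0],"twist":46}]' 60
python3 -c "
from h import *
go([.520,.184,.17],6.2)"
```

```text
t: 1.32
eef_pos: [0.4199, 0.305, 0.2485]
eef_rot: [[-0.32, 0.948, 0.0], [0.948, 0.32, 0.0], [0.0, 0.0, -1.0]]
wrist_force: [0.5, -0.1, -0.0]
gripper_width: 0.996
grip_force: 0.0
t 1.32 tcp [0.4199 0.305  0.2485] yaw 18.65 shift [-146.6   56.1   78.5] twist 12.45 F [ 0.5 -0.1 -0. ] q6 0.15 w 0.996
```

```bash
python3 -m inch '[{"grip":85,"xyz":[-45,17,20],"twist":5},{"grip":85,"xyz":[-90,34,40],"twist":9},{"grip":85,"xyz":[-135,51,65],"twist":12.5},{"grip":85,"xyz":[-146.6,56.1,78.5],"twist":12.5},{"grip":85,"xyz":[-146.6,56.1,78.5],"twist":12.5}]' 60
cat >> h.py <<'E'
def wrist():
    s=r.get_obs();p=camera("wrist");T=np.eye(4);T[:3,:3]=s["eef_rot"];T[:3,3]=s["eef_pos"]
    M=T@np.array(p["tool_from_camera"]);p["xyz"]=M[:3,3];p["attitude"]=M[:3,:3];return p
E
python3 - <<'E'
from h import *
go([.520,.184,.17],6.2)
p=wrist();save(p,"w1.png",k=1.2)
for l in ["hub_top","post_a","foot"]:
    for d in pinpoint(l,p)[:3]: print(l,round(d["p"],2),np.round(d["location"],4),px(p,d["location"]))
W=cloud(p);ok=(p["z_map"]>0);d=np.linalg.norm(W[:,:,:2]-[.520,.184],axis=2)
P=W[ok&(d<.03)&(W[:,:,2]>.048)&(W[:,:,2]<.06)];print(len(P),P.mean(0))
if len(P): print(cv2.minAreaRect((P[:,:2]*1000).astype(np.float32)))
P=W[ok&(d<.08)&(d>.045)&(W[:,:,2]>.046)&(W[:,:,2]<.06)];
A=P[P[:,1]>.184].mean(0);B=P[P[:,1]<.184].mean(0);print(len(P),A,B,(A+B)/2,np.linalg.norm(A-B),np.degrees(np.arctan2(*(A-B)[1::-1])))
E
```

```text
t: 1.95
eef_pos: [0.5196, 0.1857, 0.1689]
eef_rot: [[-0.112, 0.994, -0.002], [0.994, 0.112, -0.0], [-0.0, -0.002, -1.0]]
wrist_force: [0.3, 1.0, -0.0]
gripper_width: 0.992
grip_force: 0.0
t 1.95 tcp [0.5196 0.1857 0.1689] yaw 6.44 shift [-1.8  0.2 -1.1] twist 0.24 F [ 0.3  1.  -0. ] q6 0.09 w 0.992
hub_top 0.28 [0.5221 0.1867 0.0017] [260. 177.]
post_a 0.85 [0.5156 0.2502 0.0505] [262. 106.]
post_a 0.84 [0.5303 0.1271 0.0508] [263. 263.]
foot 0.92 [0.519  0.1879 0.0018] [257. 175.]
1238 [0.52065337 0.18855977 0.05402721]
((520.7887573242188, 187.888916015625), (23.89750862121582, 29.75906753540039), 6.217676162719727)
881 [0.51396403 0.24926078 0.05182053] [0.52742448 0.12725518 0.05134055] [0.52069425 0.18825798 0.05158054] 0.1227468116085308 96.29578058014258
```

View pics/w1.png

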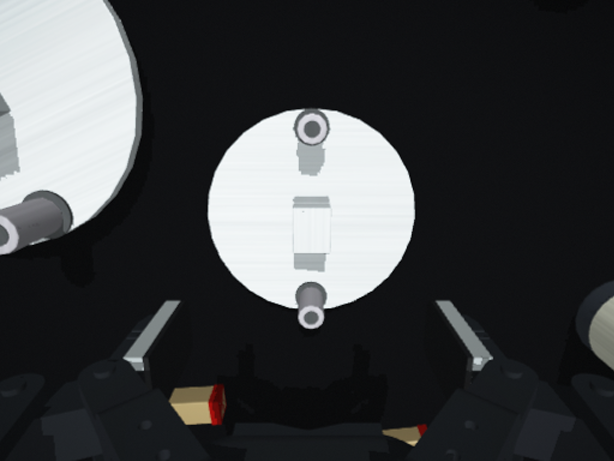

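The wrist view shows the hub at (311,230) between posts at (311,128) and (311,317), with the fingers clear on both sides. I descend and grip.

```bash
python3 -m inch '[{"grip":85,"xyz":[1,1.3,40],"twist":0},{"grip":85,"xyz":[1.7,1.3,80],"twist":0.2},{"grip":85,"xyz":[1.7,1.3,105],"twist":0.2},{"grip":85,"xyz":[1.7,1.3,120],"twist":0.2},{"grip":85,"xyz":[1.7,1.3,126],"twist":0.2}]' 60
python3 -m inch '[{"grip":60,"xyz":[0,0,0],"twist":0},{"grip":40,"xyz":[0,0,0],"twist":0},{"grip":20,"xyz":[0,0,0],"twist":0},{"grip":15,"xyz":[0,0,0],"twist":0},{"grip":15,"xyz":[0,0,0],"twist":0}]' 60
python3 -c "
from h import *
go([.5207,.1875,.042],6.25)"
```

```text
t: 2.78
eef_pos: [0.5208, 0.1884, 0.0438]
eef_rot: [[-0.11, 0.994, 0.0], [0.994, 0.11, -0.0], [-0.0, 0.0, -1.0]]
wrist_force: [0.8, -1.3, 0.2]
gripper_width: 0.996
grip_force: 0.0
t: 3.4
eef_pos: [0.5212, 0.1879, 0.0445]
eef_rot: [[-0.109, 0.994, 0.001], [0.994, 0.109, 0.0], [0.0, 0.001, -1.0]]
wrist_force: [0.7, -0.7, 6.2]
gripper_width: 0.27
grip_force: 59.1
t 3.4 tcp [0.5212 0.1879 0.0445] yaw 6.27 shift [-0.4 -0.6  2.5] twist 0.02 F [ 0.7 -0.7  6.2] q6 0.1 w 0.27
```

```bash
python3 -m inch '[{"grip":15,"xyz":[0,0,-5],"twist":0},{"grip":15,"xyz":[0,0,-25],"twist":0},{"grip":15,"xyz":[0,0,-70],"twist":0},{"grip":15,"xyz":[0,0,-110],"twist":0},{"grip":15,"xyz":[0,0,-130],"twist":0}]' 60
python3 - <<'E'
from h import *
go([.570,-.19,.18],6.25)
p=wrist();print(np.round(p["tool_from_camera"],3),p["fx"])
W=cloud(p);s=r.get_obs();T=(W-s["eef_pos"])@np.array(s["eef_rot"])*1000
ok=(p["z_map"]>0)&(abs(T[:,:,0])<85)&(abs(T[:,:,1])<85)
h=np.histogram(T[ok][:,2],bins=np.arange(-40,60,3));print(list(zip(h[1].astype(int),h[0])))
for a,b in [(19,33),(-14,-2)]:
  P=T[ok&(T[:,:,2]>a)&(T[:,:,2]<b)];print(len(P),P.mean(0) if len(P) else "",P.min(0),P.max(0))
save(p,"w2.png",k=1)
for f in ["hub_top","post_a","foot"]:
  for d in pinpoint(f,p)[:3]: print(f,round(d["p"],2),np.round((np.array(d["location"])-s["eef_pos"])@np.array(s["eef_rot"])*1000,1))
E
```

```text
t: 4.03
eef_pos: [0.521, 0.188, 0.176]
eef_rot: [[-0.109, 0.994, 0.002], [0.994, 0.109, 0.0], [0.0, 0.002, -1.0]]
wrist_force: [0.1, 0.7, -6.7]
gripper_width: 0.271
grip_force: 60.2
t 4.03 tcp [0.521 0.188 0.176] yaw 6.27 shift [-381.     7.4   -4. ] twist 0.02 F [ 0.1  0.7 -6.7] q6 0.1 w 0.271
[[-0.    -0.958 -0.288  0.073]
 [ 1.     0.    -0.001 -0.001]
 [ 0.001 -0.288  0.958 -0.126]
 [ 0.     0.     0.     1.   ]] 333.20385627015787
[(np.int64(-40), np.int64(3692)), (np.int64(-37), np.int64(2776)), (np.int64(-34), np.int64(1268)), (np.int64(-31), np.int64(938)), (np.int64(-28), np.int64(846)), (np.int64(-25), np.int64(408)), (np.int64(-22), np.int64(360)), (np.int64(-19), np.int64(615)), (np.int64(-16), np.int64(222)), (np.int64(-13), np.int64(308)), (np.int64(-10), np.int64(3906)), (np.int64(-7), np.int64(2582)), (np.int64(-4), np.int64(424)), (np.int64(-1), np.int64(378)), (np.int64(2), np.int64(341)), (np.int64(5), np.int64(338)), (np.int64(8), np.int64(312)), (np.int64(11), np.int64(269)), (np.int64(14), np.int64(255)), (np.int64(17), np.int64(245)), (np.int64(20), np.int64(256)), (np.int64(23), np.int64(588)), (np.int64(26), np.int64(38452)), (np.int64(29), np.int64(2794)), (np.int64(32), np.int64(0)), (np.int64(35), np.int64(0)), (np.int64(38), np.int64(0)), (np.int64(41), np.int64(0)), (np.int64(44), np.int64(0)), (np.int64(47), np.int64(0)), (np.int64(50), np.int64(0)), (np.int64(53), np.int64(0)), (np.int64(56), np.int64(0))]
42176 [20.82032124 -1.14261984 27.98879965] [-66.12684505 -75.60506145  19.00112515] [73.36224194 73.07337845 31.13627441]
7163 [19.07674058 -1.27448611 -7.14615239] [-15.40186139 -26.5736247  -13.9894727 ] [70.41507144 23.92667964 -2.00142875]
hub_top 0.92 [-4.8  0.7 -7.2]
post_a 0.89 [61.7  1.1 -4.2]
foot 0.97 [-0.7  0.1 44.6]
foot 0.68 [  85.2 -219.8  175.5]
```

View pics/w2.png

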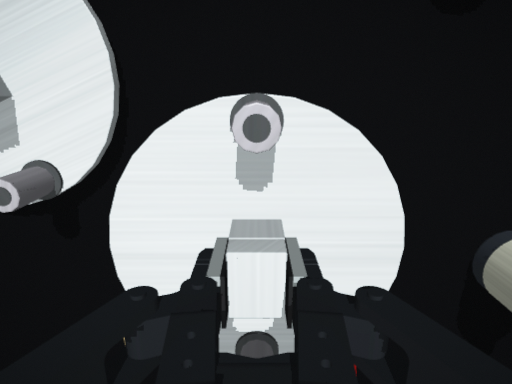

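The rotor is held upright with its axis on the tool axis: post at (257,125), hub at (257,285). Next I view the machine's spindle from above, just beyond the disc edge.

```bash
python3 -m inch '[{"grip":15,"xyz":[-30,0,-30],"twist":0},{"grip":15,"xyz":[-75,1,-70],"twist":0},{"grip":15,"xyz":[-125,2,-110],"twist":0},{"grip":15,"xyz":[-175,3,-145],"twist":0},{"grip":15,"xyz":[-225,4,-154],"twist":0}]' 60
python3 -m inch '[{"grip":15,"xyz":[-50,1,0],"twist":0},{"grip":15,"xyz":[-110,2,0],"twist":0},{"grip":15,"xyz":[-170,3,0],"twist":0},{"grip":15,"xyz":[-230,4,0],"twist":0},{"grip":15,"xyz":[-274,4,0],"twist":0}]' 60
python3 -m inch '[{"grip":15,"xyz":[0,0,0],"twist":0},{"grip":15,"xyz":[0,0,0],"twist":0},{"grip":15,"xyz":[0,0,0],"twist":0},{"grip":15,"xyz":[0,0,0],"twist":0},{"grip":15,"xyz":[0,0,0],"twist":0}]' 60
python3 - <<'E'
from h import *
go([.570,-.19,.18],6.25)
s=r.get_obs();p=wrist();save(p,"w3.png",(100,0,420,120),2.5)
for l in ["seat","machine"]:
  for d in pinpoint(l,p)[:3]: print(l,round(d["p"],2),np.round(d["location"],4),px(p,d["location"]))
W=cloud(p);d=np.linalg.norm(W[:,:,:2]-[.570,-.19],axis=2);ok=(p["z_map"]>0)&(d<.12)&(W[:,:,2]<.11)
P=W[ok];h=np.histogram(P[:,2]*1000,bins=np.arange(30,100,3));print(list(zip(h[1].astype(int).tolist(),h[0].tolist())))
np.save("w3.npy",W)
for lo,hi,rr in [(.082,.1,.02),(.0535,.059,.035),(.061,.068,.03)]:
  P=W[ok&(d<rr)&(W[:,:,2]>lo)&(W[:,:,2]<hi)];print(lo,len(P))
  if len(P)>5:print(P.mean(0),P.min(0),P.max(0),cv2.minAreaRect((P[:,:2]*1000).astype(np.float32)),cv2.minEnclosingCircle((P[:,:2]*1000).astype(np.float32)))
E
```

```text
t: 4.85
eef_pos: [0.5497, -0.037, 0.3286]
eef_rot: [[-0.109, 0.994, 0.001], [0.994, 0.109, -0.0], [-0.0, 0.001, -1.0]]
wrist_force: [0.9, 0.3, -6.9]
gripper_width: 0.271
grip_force: 60.7
t: 5.48
eef_pos: [0.5831, -0.3098, 0.3252]
eef_rot: [[-0.108, 0.994, -0.003], [0.994, 0.108, 0.002], [0.002, -0.003, -1.0]]
wrist_force: [0.7, 1.1, -5.9]
gripper_width: 0.273
grip_force: 60.5
t: 6.1
eef_pos: [0.5834, -0.3067, 0.3281]
eef_rot: [[-0.11, 0.994, 0.0], [0.994, 0.11, -0.0], [-0.0, 0.0, -1.0]]
wrist_force: [-0.1, -0.4, -5.5]
gripper_width: 0.267
grip_force: 60.8
t 6.1 tcp [ 0.5834 -0.3067  0.3281] yaw 6.31 shift [117.5  -0.5 148. ] twist 0.06 F [-0.1 -0.4 -5.5] q6 -0.71 w 0.267
seat 0.84 [ 0.566  -0.1897  0.0549] [253.  51.]
machine 0.62 [ 0.5645 -0.1919 -0.0024] [252.  58.]
[(30, 86), (33, 181), (36, 478), (39, 2045), (42, 41), (45, 3414), (48, 6207), (51, 678), (54, 1834), (57, 290), (60, 22), (63, 179), (66, 10), (69, 3), (72, 2), (75, 2), (78, 6), (81, 2), (84, 29), (87, 67), (90, 20), (93, 0), (96, 0)]
0.082 118
[ 0.56732981 -0.18983575  0.08820794] [ 0.56190587 -0.19528324  0.08306387] [ 0.57266368 -0.18380054  0.09115951] ((567.274658203125, -189.59217834472656), (10.22620964050293, 11.234169006347656), 6.001797676086426) ((567.3133544921875, -189.4931640625), 5.887012481689453)
0.0535 1534
[ 0.56725684 -0.18925087  0.05629973] [ 0.54162099 -0.21521987  0.05351623] [ 0.5929817  -0.16370146  0.05887343] ((567.1373901367188, -189.48501586914062), (51.03804397583008, 51.22187805175781), 5.810308933258057) ((567.3538208007812, -189.33811950683594), 25.980989456176758)
0.061 208
[ 0.56712306 -0.18978848  0.06425612] [ 0.54627448 -0.19599284  0.061062  ] [ 0.58810417 -0.18279163  0.06786076] ((567.0421142578125, -190.62522888183594), (9.138688087463379, 41.76814651489258), 79.3082046508789) ((567.1893310546875, -189.84552001953125), 20.99151611328125)
```

View pics/w3.png

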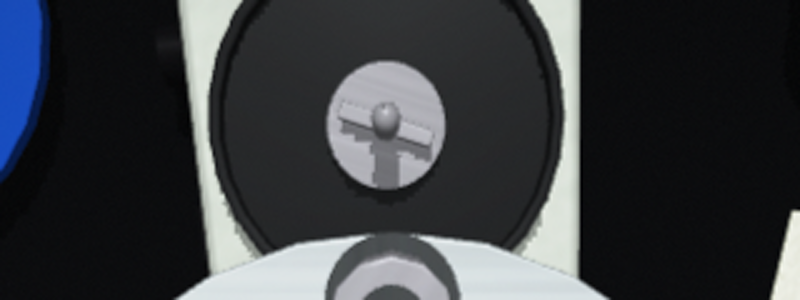

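The spindle is at crop (385,120) and the flange is 52 mm across, centred at (0.5673, -0.1895) and 56 mm high, as it should be. The bar runs from (340,110) to (432,137), which is about -10.7° in the world. I turn the rotor to match and hover over the spindle.

```bash
python3 - <<'E'
from h import *
W=np.load("w3.npy");d=np.linalg.norm(W[:,:,:2]-[.5673,-.1895],axis=2)
P=W[(d<.024)&(d>.009)&(W[:,:,2]>.062)&(W[:,:,2]<.068)][:,:2];v=cv2.fitLine((P*1000).astype(np.float32),cv2.DIST_HUBER,0,.01,.01).ravel();print(len(P),v,np.degrees(np.arctan2(v[1],v[0])))
go([.5681,-.189,.165],-10.7)
E
python3 -m inch '[{"grip":15,"xyz":[30,0,0],"twist":4},{"grip":15,"xyz":[65,0,0],"twist":9},{"grip":15,"xyz":[100,-1,0],"twist":14},{"grip":15,"xyz":[118.5,-2,20],"twist":17},{"grip":15,"xyz":[118.5,-2,60],"twist":17}]' 60
python3 -m inch '[{"grip":15,"xyz":[0,0,40],"twist":0},{"grip":15,"xyz":[0,0,80],"twist":0},{"grip":15,"xyz":[0,0,103],"twist":0},{"grip":15,"xyz":[0,0,103],"twist":0},{"grip":15,"xyz":[0,0,103],"twist":0}]' 60
python3 -c "
from h import *
go([.5681,-.189,.14],-10.7)"
```

```text
158 [ 9.8409420e-01 -1.7764750e-01  5.6703058e+02 -1.8945082e+02] -10.232762
t 6.25 tcp [ 0.5833 -0.307   0.3279] yaw 6.29 shift [119.   -2.2 162.9] twist 16.99 F [ 0.5  0.5 -5.4] q6 -0.71 w 0.267
t: 6.88
eef_pos: [0.5688, -0.1885, 0.2691]
eef_rot: [[0.185, 0.983, 0.004], [0.983, -0.185, -0.002], [-0.001, 0.004, -1.0]]
wrist_force: [0.4, -0.7, -7.0]
gripper_width: 0.27
grip_force: 60.8
t: 7.5
eef_pos: [0.5688, -0.1898, 0.1662]
eef_rot: [[0.186, 0.983, 0.001], [0.983, -0.186, -0.001], [-0.001, 0.002, -1.0]]
wrist_force: [-0.6, 0.3, -6.2]
gripper_width: 0.267
grip_force: 60.6
t 7.5 tcp [ 0.5688 -0.1898  0.1662] yaw -10.72 shift [ 0.7 -0.9 26.2] twist -0.02 F [-0.6  0.3 -6.2] q6 -0.26 w 0.267
```

```bash
python3 -m inch '[{"grip":15,"xyz":[0.5,-0.6,8],"twist":0},{"grip":15,"xyz":[0.7,-0.8,16],"twist":0},{"grip":15,"xyz":[0.7,-0.8,24],"twist":0},{"grip":15,"xyz":[0.7,-0.8,29],"twist":0},{"grip":15,"xyz":[0.7,-0.8,34],"twist":0}]' 60
python3 -m inch '[{"grip":15,"xyz":[0,0,2],"twist":0},{"grip":15,"xyz":[0,0,4],"twist":0},{"grip":15,"xyz":[0,0,6],"twist":0},{"grip":15,"xyz":[0,0,6],"twist":0},{"grip":15,"xyz":[0,0,6],"twist":0}]' 60
python3 -c "
from h import *
go([.5681,-.189,.11],-10.7);print(r.get_obs()['moment'])"
```

```text
t: 8.12
eef_pos: [0.5677, -0.1888, 0.1305]
eef_rot: [[0.186, 0.983, -0.0], [0.983, -0.186, -0.0], [-0.0, -0.0, -1.0]]
wrist_force: [0.3, -0.6, -5.5]
gripper_width: 0.264
grip_force: 60.9
t: 8.75
eef_pos: [0.5678, -0.1888, 0.1249]
eef_rot: [[0.186, 0.983, 0.0], [0.983, -0.186, -0.0], [-0.0, 0.0, -1.0]]
wrist_force: [-0.3, -0.1, -4.8]
gripper_width: 0.27
grip_force: 60.9
t 8.75 tcp [ 0.5678 -0.1888  0.1249] yaw -10.73 shift [-0.1  0.4 14.9] twist -0.03 F [-0.3 -0.1 -4.8] q6 -0.26 w 0.27
[0.02143348 0.02898457 0.05431416]
```

```bash
python3 -m inch '[{"grip":15,"xyz":[0,0,3],"twist":0},{"grip":15,"xyz":[0,0,6],"twist":0},{"grip":15,"xyz":[0,0,9],"twist":0},{"grip":15,"xyz":[0,0,12],"twist":0},{"grip":15,"xyz":[0,0,14],"twist":0}]' 60
python3 -m inch '[{"grip":15,"xyz":[0,0,1],"twist":0},{"grip":15,"xyz":[0,0,2],"twist":0},{"grip":15,"xyz":[0,0,3],"twist":0},{"grip":15,"xyz":[0,0,4],"twist":0},{"grip":15,"xyz":[0,0,4],"twist":0}]' 60
python3 -c "
from h import *
go([.5681,-.189,.1005],-10.7);print(r.get_obs()['moment'])"
```

```text
t: 9.38
eef_pos: [0.5676, -0.1888, 0.1105]
eef_rot: [[0.186, 0.983, -0.0], [0.983, -0.186, -0.0], [-0.0, -0.0, -1.0]]
wrist_force: [-0.4, -0.5, -5.6]
gripper_width: 0.267
grip_force: 60.9
t: 10.0
eef_pos: [0.5677, -0.1888, 0.1067]
eef_rot: [[0.186, 0.983, -0.0], [0.983, -0.186, -0.0], [-0.0, -0.0, -1.0]]
wrist_force: [1.0, -1.0, -5.5]
gripper_width: 0.268
grip_force: 60.9
t 10.0 tcp [ 0.5677 -0.1888  0.1067] yaw -10.73 shift [-0.1  0.5  6.2] twist -0.03 F [ 1.  -1.  -5.5] q6 -0.26 w 0.268
[ 0.01100526  0.00777363 -0.01983414]
```

```bash
python3 -m inch '[{"grip":15,"xyz":[0,0,1],"twist":0},{"grip":15,"xyz":[0,0,2],"twist":0},{"grip":15,"xyz":[0,0,3],"twist":0},{"grip":15,"xyz":[0,0,3.5],"twist":0},{"grip":15,"xyz":[0,0,4],"twist":0}]' 60
python3 -m inch '[{"grip":15,"xyz":[0,0,0.4],"twist":0},{"grip":15,"xyz":[0,0,0.8],"twist":0},{"grip":15,"xyz":[0,0,1.2],"twist":0},{"grip":15,"xyz":[0,0,1.5],"twist":0},{"grip":15,"xyz":[0,0,1.5],"twist":0}]' 60
python3 -c "
from h import *
go([.5681,-.189,.1005],-10.7);print(r.get_obs()['moment'])"
```

```text
t: 10.62
eef_pos: [0.5677, -0.1888, 0.1028]
eef_rot: [[0.186, 0.983, -0.0], [0.983, -0.186, -0.0], [-0.0, -0.0, -1.0]]
wrist_force: [0.8, -0.0, -6.8]
gripper_width: 0.268
grip_force: 60.9
t: 11.25
eef_pos: [0.5677, -0.1888, 0.1013]
eef_rot: [[0.186, 0.983, -0.0], [0.983, -0.186, -0.0], [-0.0, -0.0, -1.0]]
wrist_force: [-0.1, 0.2, -5.5]
gripper_width: 0.265
grip_force: 60.9
t 11.25 tcp [ 0.5677 -0.1888  0.1013] yaw -10.73 shift [-0.1  0.4  0.8] twist -0.03 F [-0.1  0.2 -5.5] q6 -0.26 w 0.265
[-0.01806019 -0.00173796 -0.01041909]
```

Nearly home with no contact yet, so I take half-millimetre steps until it touches.

```bash
for i in 1; do python3 -m inch '[{"grip":15,"xyz":[0,0,0.3],"twist":0},{"grip":15,"xyz":[0,0,0.5],"twist":0},{"grip":15,"xyz":[0,0,0.7],"twist":0},{"grip":15,"xyz":[0,0,0.7],"twist":0},{"grip":15,"xyz":[0,0,0.7],"twist":0}]' 60 | grep -E "pos|wrist"; done
python3 -c "
from h import *
s=r.get_obs();print(s['wrist_force'],s['eef_pos'])
if s['wrist_force'][2]>-2: print('CONTACT')"
```

```text
eef_pos: [0.5677, -0.1888, 0.1006]
wrist_force: [0.2, -0.6, -5.6]
[ 0.16743765 -0.6355158  -5.56928677] [ 0.56771287 -0.18880757  0.10062761]
```

```bash
python3 -m inch '[{"grip":15,"xyz":[0,0,0.2],"twist":0},{"grip":15,"xyz":[0,0,0.4],"twist":0},{"grip":15,"xyz":[0,0,0.5],"twist":0},{"grip":15,"xyz":[0,0,0.5],"twist":0},{"grip":15,"xyz":[0,0,0.5],"twist":0}]' 60 | grep -E "pos|wrist"
```

```text
eef_pos: [0.5678, -0.1888, 0.1004]
wrist_force: [-1.6, 0.4, 2.9]
```

```bash
python3 -m inch '[{"grip":15,"xyz":[0,0,0.2],"twist":0},{"grip":15,"xyz":[0,0,0.4],"twist":0},{"grip":15,"xyz":[0,0,0.4],"twist":0},{"grip":15,"xyz":[0,0,0.4],"twist":0},{"grip":15,"xyz":[0,0,0.4],"twist":0}]' 60 | grep -E "pos|wrist"
```

```text
eef_pos: [0.5678, -0.1888, 0.1003]
wrist_force: [-3.5, 0.8, 7.7]
```

It seats at the predicted height: TCP 0.1003 against 0.1005. I ease off, release, rise and look.

```bash
python3 -m inch '[{"grip":15,"xyz":[0,0,-0.5],"twist":0},{"grip":25,"xyz":[0,0,-0.5],"twist":0},{"grip":45,"xyz":[0,0,-0.5],"twist":0},{"grip":70,"xyz":[0,0,-0.5],"twist":0},{"grip":70,"xyz":[0,0,-0.5],"twist":0}]' 20 | grep -E "pos|wrist|width"
python3 -m inch '[{"grip":70,"xyz":[0,0,-5],"twist":0},{"grip":70,"xyz":[0,0,-30],"twist":0},{"grip":70,"xyz":[0,0,-70],"twist":0},{"grip":70,"xyz":[0,0,-110],"twist":0},{"grip":70,"xyz":[0,0,-120],"twist":0}]' 20 | grep -E "pos|wrist|width"
cat >> h.py <<'E'
def rot(p,c=(.5673,-.1895),zp=.108):
    W=cloud(p);d=np.linalg.norm(W[:,:,:2]-c,axis=2);z=W[:,:,2];ok=(p["z_map"]>0)
    D=W[ok&(d<.085)&(z>.065)&(z<.085)];print("disc z",np.median(D[:,2]),"centre",(D.min(0)+D.max(0))/2,"span",np.ptp(D,axis=0))
    P=W[ok&(d<.08)&(d>.048)&(z>zp-.006)&(z<zp+.008)]
    if len(P)>10:
        _,l,C=cv2.kmeans((P[:,:2]).astype(np.float32),2,None,(3,50,1e-5),5,cv2.KMEANS_PP_CENTERS)
        v=C[0]-C[1];print("posts",np.round(C,4),"z",np.median(P[:,2]),"mid",C.mean(0),"sep",np.linalg.norm(v),"ang",np.degrees(np.arctan2(v[1],v[0]))%180)
E
python3 - <<'E'
from h import *
p=wrist();save(p,"w4.png",k=1)
rot(p)
go([.5677,-.1888,.22],-10.7)
E
```

```text
eef_pos: [0.5677, -0.1888, 0.1002]
wrist_force: [-0.1, -0.7, 0.1]
gripper_width: 0.82
eef_pos: [0.5684, -0.1891, 0.2234]
wrist_force: [0.3, 0.3, -0.5]
gripper_width: 0.816
disc z 0.07415658154490418 centre [ 0.56707407 -0.189133    0.07809004] span [0.14717501 0.14712184 0.01377551]
posts [[ 0.556  -0.2489]
 [ 0.5787 -0.1284]] z 0.10767635415669838 mid [ 0.5673046  -0.18862693] sep 0.12264529 ang 79.33076
t 14.43 tcp [ 0.5683 -0.189   0.2231] yaw -10.72 shift [ 0.1 -0.6  3.1] twist -0.02 F [0.3 0.1 1.2] q6 -0.26 w 0.822
```

View pics/w4.png

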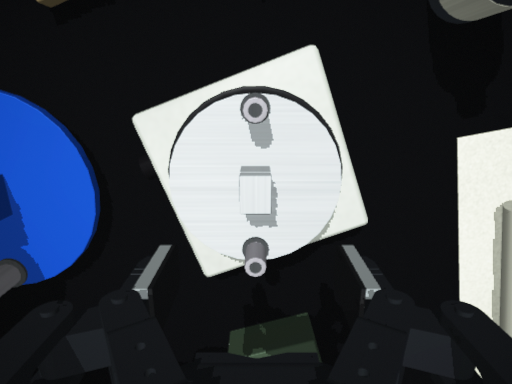

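Seated: disc top 74 mm high (56 + 18) and the posts lie along the bar at 79.3°, at (255,108) and (255,267). Next I enter with closed fingers on the disc's free side, at tool +y.

```bash
python3 -m inch '[{"grip":40,"xyz":[0,25,0],"twist":0},{"grip":10,"xyz":[0,62,0],"twist":0},{"grip":0,"xyz":[0,62,20],"twist":0},{"grip":0,"xyz":[0,62,50],"twist":0},{"grip":0,"xyz":[0,62,80],"twist":0}]' 30
python3 -m inch '[{"grip":0,"xyz":[0,0,10],"twist":0},{"grip":0,"xyz":[0,0,18],"twist":0},{"grip":0,"xyz":[0,0,26],"twist":0},{"grip":0,"xyz":[0,0,33],"twist":0},{"grip":0,"xyz":[0,0,36],"twist":0}]' 30
python3 - <<'E'
from h import *
go([.5677,-.1888,.105],-10.7)
p=wrist();save(p,"w5.png",k=1)
rot(p)
for a0 in (90,50,30)+tuple(range(30,-400,-60)):
    st={90:8,50:4}.get(a0,12)
    th=np.radians(a0-st*np.arange(6));q=62*np.c_[np.cos(th),np.sin(th)];print(a0,st,np.round(q[1:]-q[0],1).tolist())
E
```

```text
t: 15.05
eef_pos: [0.6282, -0.2001, 0.1379]
eef_rot: [[0.186, 0.983, -0.002], [0.983, -0.186, 0.001], [0.0, -0.002, -1.0]]
wrist_force: [0.2, -0.1, 0.2]
gripper_width: -0.001
grip_force: 0.0
t: 15.68
eef_pos: [0.6286, -0.2003, 0.104]
eef_rot: [[0.186, 0.983, -0.0], [0.983, -0.186, -0.0], [-0.0, -0.0, -1.0]]
wrist_force: [0.5, -0.1, 0.5]
gripper_width: -0.001
grip_force: 0.0
t 15.68 tcp [ 0.6286 -0.2003  0.104 ] yaw -10.73 shift [  0. -62.  -1.] twist -0.03 F [ 0.5 -0.1  0.5] q6 -0.24 w -0.001
disc z 0.07419752157243999 centre [ 0.56704006 -0.1827777   0.0757094 ] span [0.1478207  0.1344622  0.01858009]
posts [[ 0.5799 -0.1283]
 [ 0.6295 -0.1918]] z 0.10778682498168876 mid [ 0.60471785 -0.16004238] sep 0.080630615 ang 128.01486
90 8 [[8.6, -0.6], [17.1, -2.4], [25.2, -5.4], [32.9, -9.4], [39.9, -14.5]]
50 4 [[3.2, -2.9], [6.2, -6.0], [9.0, -9.3], [11.5, -12.8], [13.8, -16.5]]
30 12 [[5.3, -11.8], [8.0, -24.5], [8.0, -37.5], [5.3, -50.2], [0.0, -62.0]]
30 12 [[5.3, -11.8], [8.0, -24.5], [8.0, -37.5], [5.3, -50.2], [0.0, -62.0]]
-30 12 [[-7.6, -10.5], [-17.3, -19.2], [-28.5, -25.6], [-40.8, -29.6], [-53.7, -31.0]]
-90 12 [[-12.9, 1.4], [-25.2, 5.4], [-36.4, 11.8], [-46.1, 20.5], [-53.7, 31.0]]
-150 12 [[-5.3, 11.8], [-8.0, 24.5], [-8.0, 37.5], [-5.3, 50.2], [0.0, 62.0]]
-210 12 [[7.6, 10.5], [17.3, 19.2], [28.5, 25.6], [40.8, 29.6], [53.7, 31.0]]
-270 12 [[12.9, -1.4], [25.2, -5.4], [36.4, -11.8], [46.1, -20.5], [53.7, -31.0]]
-330 12 [[5.3, -11.8], [8.0, -24.5], [8.0, -37.5], [5.3, -50.2], [0.0, -62.0]]
-390 12 [[-7.6, -10.5], [-17.3, -19.2], [-28.5, -25.6], [-40.8, -29.6], [-53.7, -31.0]]
```

View pics/w5.png

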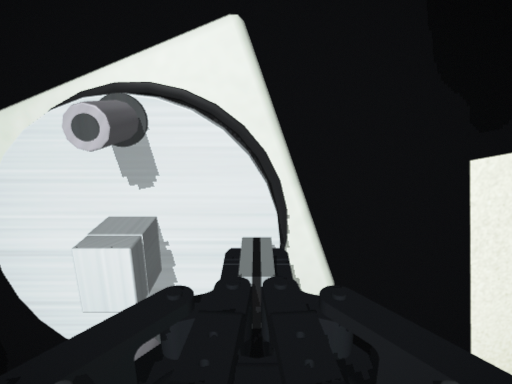

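Closed fingers stand at (257,255) just above the disc, clear of the hub (110,260) and the post (90,125). I push gently onto the post, then carry it round.

```bash
python3 -m inch '[{"grip":0,"xyz":[8.6,-0.6,0],"twist":0},{"grip":0,"xyz":[17.1,-2.4,0],"twist":0},{"grip":0,"xyz":[25.2,-5.4,0],"twist":0},{"grip":0,"xyz":[32.9,-9.4,0],"twist":0},{"grip":0,"xyz":[39.9,-14.5,0],"twist":0}]' 30 | grep -E "pos|wrist"
python3 -m inch '[{"grip":0,"xyz":[3.2,-2.9,0],"twist":0},{"grip":0,"xyz":[6.2,-6,0],"twist":0},{"grip":0,"xyz":[9,-9.3,0],"twist":0},{"grip":0,"xyz":[11.5,-12.8,0],"twist":0},{"grip":0,"xyz":[13.8,-16.5,0],"twist":0}]' 30 | grep -E "pos|wrist"
python3 -c "
from h import *
go([.5677,-.1888,.105],-10.7)"
```

```text
eef_pos: [0.6216, -0.1578, 0.1043]
wrist_force: [-0.7, 0.0, -0.2]
eef_pos: [0.6079, -0.1417, 0.1042]
wrist_force: [0.5, -1.6, 0.1]
t 16.98 tcp [ 0.6079 -0.1417  0.1042] yaw -10.73 shift [-53.8 -30.8  -0.8] twist -0.03 F [ 0.5 -1.6  0.1] q6 -0.16 w 0.002
```

```bash
python3 -m inch '[{"grip":0,"xyz":[5.3,-11.8,0],"twist":0},{"grip":0,"xyz":[8,-24.5,0],"twist":0},{"grip":0,"xyz":[8,-37.5,0],"twist":0},{"grip":0,"xyz":[5.3,-50.2,0],"twist":0},{"grip":0,"xyz":[0,-62,0],"twist":0}]' 30 | grep -E "pos|wrist"
python3 - <<'E'
from h import *
go([.5677,-.1888,.105],-10.7)
p=camera("top");rot(p)
E
```

```text
eef_pos: [0.5463, -0.1303, 0.1043]
wrist_force: [1.2, 1.3, -0.6]
t 17.6 tcp [ 0.5463 -0.1303  0.1043] yaw -10.72 shift [-53.5  31.9  -0.7] twist -0.02 F [ 1.2  1.3 -0.6] q6 -0.18 w -0.002
disc z 0.07345136380192041 centre [ 0.50942577 -0.17887618  0.07306521] span [0.03401517 0.06170481 0.01542063]
```

About 1.5 N on the post and moving freely, so I continue round.

```bash
python3 -m inch '[{"grip":0,"xyz":[-7.6,-10.5,0],"twist":0},{"grip":0,"xyz":[-17.3,-19.2,0],"twist":0},{"grip":0,"xyz":[-28.5,-25.6,0],"twist":0},{"grip":0,"xyz":[-40.8,-29.6,0],"twist":0},{"grip":0,"xyz":[-53.7,-31,0],"twist":0}]' 30 | grep -E "pos|wrist"
python3 -m inch '[{"grip":0,"xyz":[-12.9,1.4,0],"twist":0},{"grip":0,"xyz":[-25.2,5.4,0],"twist":0},{"grip":0,"xyz":[-36.4,11.8,0],"twist":0},{"grip":0,"xyz":[-46.1,20.5,0],"twist":0},{"grip":0,"xyz":[-53.7,31,0],"twist":0}]' 30 | grep -E "pos|wrist"
python3 - <<'E'
from h import *
go([.5677,-.1888,.105],-10.7)
p=wrist();save(p,"w6.png")
rot(p)
E
```

```text
eef_pos: [0.5064, -0.1782, 0.1042]
wrist_force: [-0.7, 1.4, 0.5]
eef_pos: [0.5278, -0.2366, 0.1041]
wrist_force: [-1.2, 0.0, 0.2]
t 18.9 tcp [ 0.5278 -0.2366  0.1041] yaw -10.73 shift [54.4 30.3 -0.9] twist -0.03 F [-1.2  0.   0.2] q6 -0.37 w -0.004
disc z 0.07413720389730052 centre [ 0.56835111 -0.19434703  0.07808634] span [0.14793498 0.13796721 0.01377752]
posts [[ 0.5479 -0.2414]
 [ 0.5275 -0.2276]] z 0.1078251530223789 mid [ 0.5377183  -0.23449916] sep 0.024623713 ang 146.03354
```

View pics/w6.png

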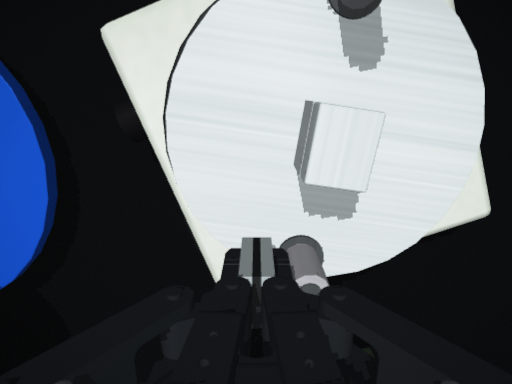

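The fingers at (257,260) are pushing the post at (305,265), and the rotor has gone round about 170°. I continue.

```bash
python3 -m inch '[{"grip":0,"xyz":[-5.3,11.8,0],"twist":0},{"grip":0,"xyz":[-8,24.5,0],"twist":0},{"grip":0,"xyz":[-8,37.5,0],"twist":0},{"grip":0,"xyz":[-5.3,50.2,0],"twist":0},{"grip":0,"xyz":[0,62,0],"twist":0}]' 30 | grep -E "pos|wrist"
python3 -m inch '[{"grip":0,"xyz":[7.6,10.5,0],"twist":0},{"grip":0,"xyz":[17.3,19.2,0],"twist":0},{"grip":0,"xyz":[28.5,25.6,0],"twist":0},{"grip":0,"xyz":[40.8,29.6,0],"twist":0},{"grip":0,"xyz":[53.7,31,0],"twist":0}]' 30 | grep -E "pos|wrist"
python3 -m inch '[{"grip":0,"xyz":[12.9,-1.4,0],"twist":0},{"grip":0,"xyz":[25.2,-5.4,0],"twist":0},{"grip":0,"xyz":[36.4,-11.8,0],"twist":0},{"grip":0,"xyz":[46.1,-20.5,0],"twist":0},{"grip":0,"xyz":[53.7,-31,0],"twist":0}]' 30 | grep -E "pos|wrist"
python3 -m inch '[{"grip":0,"xyz":[5.3,-11.8,0],"twist":0},{"grip":0,"xyz":[8,-24.5,0],"twist":0},{"grip":0,"xyz":[8,-37.5,0],"twist":0},{"grip":0,"xyz":[5.3,-50.2,0],"twist":0},{"grip":0,"xyz":[0,-62,0],"twist":0}]' 30 | grep -E "pos|wrist"
python3 - <<'E'
from h import *
p=wrist();rot(p)
go([.5677,-.1888,.105],-10.7)
E
```

```text
eef_pos: [0.5892, -0.2472, 0.1042]
wrist_force: [-1.4, -0.7, 0.7]
eef_pos: [0.6289, -0.1994, 0.1042]
wrist_force: [-1.1, -2.2, 0.1]
eef_pos: [0.6076, -0.141, 0.1043]
wrist_force: [1.7, -0.4, -0.4]
eef_pos: [0.5463, -0.1304, 0.1042]
wrist_force: [0.5, 0.7, 0.9]
disc z 0.07421977681322331 centre [ 0.5726101  -0.165565    0.07525881] span [0.13543718 0.10008464 0.0191688 ]
posts [[ 0.5528 -0.1226]
 [ 0.5376 -0.1221]] z 0.10917130891097343 mid [ 0.54521775 -0.12235111] sep 0.015235165 ang 178.34477
t 21.5 tcp [ 0.5452 -0.1307  0.1042] yaw -10.74 shift [-52.9  32.9  -0.8] twist -0.04 F [ 1.4 -0.8  0.3] q6 -0.18 w -0.002
```

```bash
python3 -m inch '[{"grip":0,"xyz":[-7.6,-10.5,0],"twist":0},{"grip":0,"xyz":[-11,-14,0],"twist":0},{"grip":0,"xyz":[-11,-14,0],"twist":0},{"grip":0,"xyz":[-6,-9,0],"twist":0},{"grip":0,"xyz":[0,0,0],"twist":0}]' 30 | grep -E "pos|wrist"
python3 -m inch '[{"grip":0,"xyz":[0,0,-20],"twist":0},{"grip":0,"xyz":[0,0,-50],"twist":0},{"grip":0,"xyz":[-30,15,-90],"twist":0},{"grip":0,"xyz":[-60,31,-130],"twist":0},{"grip":0,"xyz":[-60,31,-130],"twist":0}]' 30 | grep -E "pos|wrist"
python3 - <<'E'
from h import *
p=wrist();rot(p);save(p,"w7.png")
go([.5677,-.1888,.22],-10.7)
t=camera("top")
for l in ["seal_1","rotor","glass_jar","stone_dish","brocade_box","ink_bottle_1"]:
  for d in pinpoint(l,t)[:4]: print(l,round(d["p"],2),np.round(d["location"],3))
E
```

```text
eef_pos: [0.5479, -0.13, 0.1042]
wrist_force: [0.2, -0.5, 0.3]
eef_pos: [0.5684, -0.1968, 0.237]
wrist_force: [0.4, 0.0, -0.8]
disc z 0.07417818375465585 centre [ 0.56682317 -0.18989561  0.07823712] span [0.1468648  0.14680525 0.01351619]
posts [[ 0.6177 -0.2237]
 [ 0.516  -0.1551]] z 0.10766342384346192 mid [ 0.56685656 -0.18939097] sep 0.12264986 ang 146.01595
t 22.8 tcp [ 0.5676 -0.1956  0.2349] yaw -10.76 shift [ 6.7 -1.2 14.9] twist -0.06 F [-0.   0.3 -1. ] q6 -0.27 w 0.002
seal_1 0.54 [ 0.623 -0.01   0.001]
seal_1 0.46 [ 0.436  0.004 -0.002]
rotor 0.95 [ 0.295  0.249 -0.002]
rotor 0.91 [ 0.256  0.464 -0.002]
rotor 0.56 [ 0.566 -0.193  0.057]
glass_jar 0.59 [ 0.662  0.438 -0.   ]
stone_dish 0.77 [0.472 0.475 0.001]
brocade_box 0.74 [ 0.556 -0.451  0.002]
ink_bottle_1 0.7 [0.779 0.131 0.002]
ink_bottle_1 0.58 [ 0.786 -0.061 -0.   ]
ink_bottle_1 0.21 [ 0.571 -0.192  0.055]
```

View pics/w7.png

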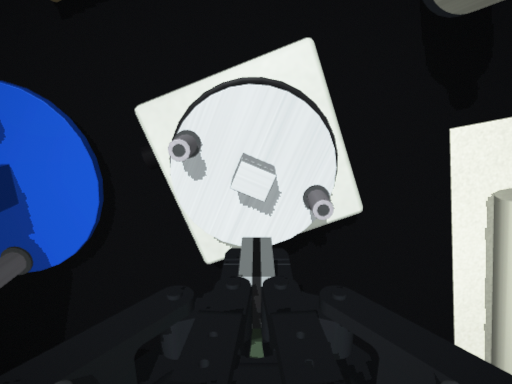

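The rotor is still seated, with its disc 74 mm high and the posts now at 146°. That makes one full turn plus 67°. Nothing is touching it, so I hand in.

```bash
python3 -c "
from station import r
print(r.close_job())"
```

```text
the job is handed in; nothing more can be done
None
```

The rotor is seated on the spindle and was pushed about 427° round anticlockwise by a post; at least about 413° of that turned the spindle, allowing for slot play. It was left at rest with the arm clear, and the job was handed in at about 23 s. I lined it up with the drive bar by camera, so it dropped home without turning to feel for the bar, and peak seating force was about 13 N.

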